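# Turn the spice carousel until the blue-lidded jar faces front

## Robot

A 6-joint arm with a two-finger parallel gripper is mounted at the origin on the work surface. World frame = base frame: x ahead of the robot, y to its left, z up, the work surface at z = 0. Lengths are in mm, angles in degrees, forces in N, time in s.
With the tool pointing down it reaches from about 350 to 850 mm from the base axis. Payload 8.1 kg.
Tool frame: the origin (TCP) lies midway between the tips of the shut fingers; the grasp point (between the pads) lies 19 mm behind it; x points along the fingers, y is the direction in which the jaws open and shut, and the axes are right-handed (so a half turn about x gives the same grasp; the last joint's range is limited). The gripper opens to 85 mm and grips with 20 to 120 N. Pads are 22 mm wide; open, the fingers measure 114 mm over their backs; the gripper's body (76 mm by 85 mm) begins 54 mm behind the grasp point. The pads swing forward as they close: fully open they stand 13 mm farther back than shut.
Start: joints at [-73.018, 7.471, 85.268, -0, 87.261, -4.893], TCP at [223.575, -556.794, 231.292] pointing down, gripper open.
Joint ranges: [-169.43, 169.43], [-51.17, 129.36], [1.28, 143.12], [-76.62, 256.62], [0, 156.53], [-152.29, 152.29]. Speed limits (degrees/s): [136.94, 136.94, 159.86, 180, 180, 180].

## Interface

Orientations are given as [roll, pitch, yaw] about the fixed x, y, z axes, in that order (R = Rz(yaw) Ry(pitch) Rx(roll)).
In Python, from bench import sense, snapshot, hand_in gives the robot as it stands.
- The arm moves only by the tool drive_tool, never from a script. Its argument "deltas" is a list of rows, each a list of 7 numbers: the closure in counts, from 0 (fully open) to 255 (shut), then the shift along the tool's x, y, z in m, then the turn, a rotation vector about the tool's x, y, z in rad. A call has exactly 10 rows; each row is the pose to reach, as a shift and turn from the pose commanded when the call began, along the tool's axes at that moment; what a row does not reach only later rows make up. A row lasts 1/12 s, in which the tool goes at most 41.7 mm and 7.16 degrees, less where a joint would pass 70% of its speed; a pose out of reach is approached as far as the arm can. A call with a gripper value outside its range is refused whole. The fingers move at their own pace and stop on an object; "squeeze" is the grip in N (left out, the last holds). Time passes only in rows, so rows that repeat a pose let the fingers close, or fill a call up. It gives the time, the measured TCP pose, the force and the opening at its end, in the units of the state.
- sense(): the state, without advancing time (a new reading comes with each control period).
- snapshot(name): name is "scene" or "top"; returns a dict with "frame" (420x560x3 uint8, blue, green, red), "fx", "fy", "cx", "cy" (pixels), "rvec" (rotation vector, rad) and "tvec" (3), from world to camera coordinates, as OpenCV has them. Camera axes: x right, y down, z forward; pixel columns grow to the right and rows downward; lengths in mm; the calibration is good to about 2 mm. A picture is of the moment at which its call begins. There is no depth.
- hand_in(): hands the job in, once; it reports no verdict.
The state is a dict: "time": time; "joint_pos": joint angles; "qd": joint speeds; "joint_efforts": joint torques, N m; "tool_pos": TCP position; "tcp_rot": TCP orientation; "ft_force": force on the tool from outside, world axes, zero at the start; "wrist_torque": the same for the moment, N m; "finger_gap": finger opening in mm.
Only numpy, scipy, OpenCV 4.12 (cv2) and the standard library are available. Lean on these libraries where they do the work, as an engineer would, in place of code of your own. Each camera call takes 0.05 s, during which the arm holds its last target.

## Task

Turn the spice carousel by pushing the pegs on its rim with the fingertips, at an easy pace and in as many pushes as you like, until the blue-lidded jar stands squarely in line with the yellow tongue that marks the front, then back away. Push only the carousel: do not touch the jars, lift or tip them, and leave the bowl, baking tray and shaker where they are.

Things in the scene. Friction and masses are not known exactly. Their poses are not given: they have to be found in the camera images.
- base: Black round foot of the spice carousel, fixed to the steel counter, 250 mm across and 12 mm high, mostly hidden under the turntable. Origin on the counter on the turning axis. Its own -x axis is the FRONT: a flat yellow tongue, 34 mm wide and 8 mm high, points that way, its end 240 mm from the axis, and shows 95 mm beyond the turntable's edge.
- turntable: Light wooden disc, 290 mm across, 14 mm thick, turning either way about its upright axis. Origin on the axis at its underside (14 mm above the counter; top face at 28 mm), turning with it. Stays where left: drag 0.15 N m (1 to 2 N at a peg), hardly coasts. The jars' collars lie 68 mm out on its own +x, +y, -x and -y axes; which jar is in which varies.
- peg (a point): Top of one of eight alike upright dark steel finger pegs on the turntable's rim, 14 mm across, 45 mm tall, top 73 mm above the counter. The pegs stand 132 mm from the axis, 45 degrees apart; this one is 22.5 degrees (anticlockwise from above) from the turntable's own +x axis.
- blue_jar_centre (a point): centre of a loose spice jar with a BLUE lid and blue band (the marked one), white body, 56 mm across, 62 mm tall, standing in a 12 mm high wooden collar on the turntable; the point is half-way up, 31 mm over the turntable's top face, 68 mm from the turntable's axis. z is up.
- red_jar1_centre (a point): centre of a loose spice jar with a red lid and red band, white body, 56 mm across, 62 mm tall, standing in a 12 mm high wooden collar on the turntable; the point is half-way up, 31 mm over the turntable's top face, 68 mm from the turntable's axis. z is up.
- red_jar2_centre (a point): centre of a loose spice jar with a red lid and red band, white body, 56 mm across, 62 mm tall, standing in a 12 mm high wooden collar on the turntable; the point is half-way up, 31 mm over the turntable's top face, 68 mm from the turntable's axis. z is up.
- red_jar3_centre (a point): centre of a loose spice jar with a red lid and red band, white body, 56 mm across, 62 mm tall, standing in a 12 mm high wooden collar on the turntable; the point is half-way up, 31 mm over the turntable's top face, 68 mm from the turntable's axis. z is up.
- front_spot (a point): Point fixed to the base where the blue jar's centre must come: 68 mm from the axis towards the yellow tongue, 59 mm above the counter.
- bowl: Bystander: loose steel mixing bowl, 220 mm across, 100 mm tall. Origin at the centre of its underside.
- tray: Bystander: loose dark baking tray with five round pies, 340 (its x) by 240 (its y) mm, 37 mm tall over the pies. Origin at the centre of its underside.
- shaker: Bystander: loose aluminium shaker, 52 mm across, 100 mm tall. Origin at the centre of its underside.
Things that resemble listed ones, but are neither listed nor needed, are in the scene too. What is shaped like the part that bears red_jar2_centre but pink is not meant. There is more than one size of the part that bears blue_jar_centre; the job needs the smaller.

How it is judged:
By the outcome, as a careful person would: the job done as asked, in the order asked, and still so for the second after the job is handed in, with the robot touching nothing.
It also fails if it takes over 56 s, if anything falls off the work surface, if the arm or the gripper's body presses on something with over 40 N, if the wrist force passes 120 N, or if a joint passes its speed limit or range.

## Working session

There is one attempt and no reset: what is moved stays moved. The work goes in short steps, Python scripts to look and compute and a tool call to move; the robot and the scene stay as the last step left them, time stands still between calls to the robot, and variables do not carry over. Pictures are saved under pics/ and viewed, and the job is handed in when it is done.

Besides the shell and the picture viewer there is one more tool, called in YAML: its name, and indented under it one key for each argument. drive_tool: Moves the arm, as the interface text tells. Its arguments: {"type":"object","properties":{"deltas":{"type":"array","items":{"type":"array","items":{"type":"number"}}},"squeeze":{"type":"number"}},"required":["deltas"]}

```bash
mkdir -p pics; ls; cat > h.py <<'E'
import numpy as np,cv2
from bench import sense,snapshot,hand_in
def ray(s,u,v,z):
    R=cv2.Rodrigues(np.array(s["rvec"],float))[0];t=np.array(s["tvec"],float).ravel()
    d=R.T@np.array([(u-s["cx"])/s["fx"],(v-s["cy"])/s["fy"],1.]);c=-R.T@t
    return c+d*(z-c[2])/d[2]
def proj(s,p):
    K=np.array([[s["fx"],0,s["cx"]],[0,s["fy"],s["cy"]],[0,0,1.]])
    return cv2.projectPoints(np.array(p,float).reshape(-1,3),np.array(s["rvec"],float),np.array(s["tvec"],float),K,None)[0].reshape(-1,2)
E
python3 - <<'E'
from h import *
for n in("scene","top"):
    s=snapshot(n);cv2.imwrite(f"pics/{n}0.png",s["frame"]);R=cv2.Rodrigues(np.array(s["rvec"],float))[0]
    print(n,s["fx"],(-R.T@np.array(s["tvec"]).ravel()).round(),R.round(2).tolist())
print(sense())
E
```

```text
pics
scene 441.678322582113 [1501.  444. 1149.] [[-0.44, 0.9, 0.01], [0.66, 0.33, -0.67], [-0.61, -0.29, -0.74]]
top 495.64114483565385 [ 494.   29. 1567.] [[-0.03, -1.0, -0.01], [-1.0, 0.03, -0.08], [0.08, 0.01, -1.0]]
{'time': 0.1, 'joint_pos': array([-7.30161960e+01,  7.51229731e+00,  8.53234870e+01, -6.27052703e-04,
        8.72611448e+01, -4.89189409e+00]), 'qd': array([ 0.0415285 , -0.05545057, -0.08435269, -0.00686897,  0.07097771,
       -0.09884513]), 'joint_efforts': array([ 2.22264345e-03, -5.70951319e+01, -5.01942301e+01, -1.93187097e-04,
        8.13948456e-03, -4.43319902e-05]), 'tool_pos': array([ 223.4392729 , -556.30853085,  230.329232  ]), 'tcp_rot': array([-94.52169593,  89.90306882, 107.3540327 ]), 'ft_force': array([-0.69637849,  0.46616542,  0.3005254 ]), 'wrist_torque': array([ 0.00460698,  0.02298659, -0.04038418]), 'finger_gap': 85.59480692703087}
```

View pics/scene0.png

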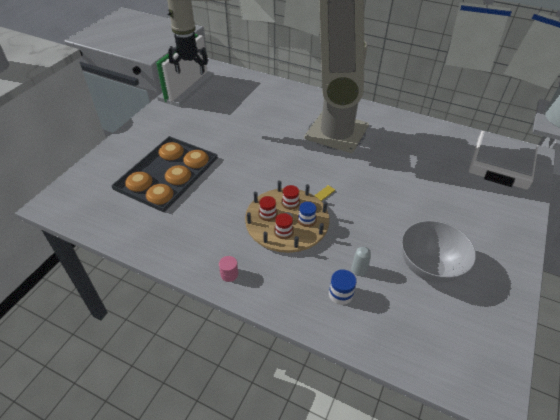

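View pics/top0.png

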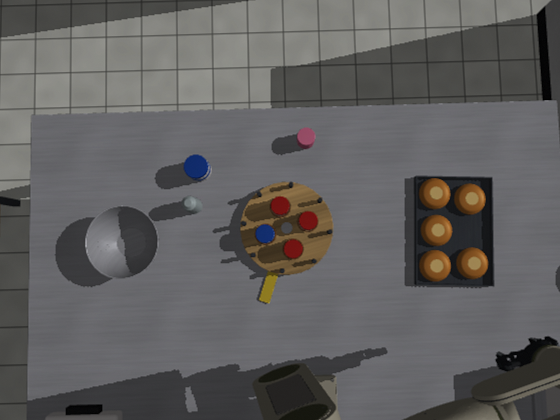

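The carousel is at top-view pixel (287,228) with the tongue at (267,289). Candidates for the blue jar are the small blue lid on the carousel at (264,234) and the bigger loose blue jar at (196,167), a decoy. The pink jar at (306,137) is also a decoy. I choose the one on the carousel and will check it in a crop.

```bash
cat >> h.py <<'E'
def blobs(f,lo,hi,mn=15):
    h=cv2.cvtColor(f,cv2.COLOR_BGR2HSV);m=cv2.inRange(h,np.array(lo),np.array(hi))
    n,l,st,c=cv2.connectedComponentsWithStats(m)
    return [(c[i],st[i],l==i) for i in range(1,n) if st[i][4]>=mn]
E
python3 - <<'E'
from h import *
s=snapshot("top");f=s["frame"]
cv2.imwrite("pics/crop0.png",cv2.resize(f[165:320,180:360],None,fx=4,fy=4,interpolation=cv2.INTER_CUBIC)[:600])
for nm,lo,hi,z in(("blue",(105,120,40),(125,255,255),90),("red",(172,120,60),(180,255,255),90),("red0",(0,170,60),(6,255,255),90),("yel",(22,150,80),(34,255,255),8)):
    for c,st,m in blobs(f,lo,hi):
        print(nm,c.round(1),st,ray(s,*c,z).round(1))
        if nm=="yel":
            p=np.argwhere(m)[:,::-1].astype(np.float32);r=cv2.minAreaRect(p);print([ray(s,*q,8)[:2].round(1).tolist() for q in cv2.boxPoints(r)])
E
```

```text
blue [195.4 166.3] [184 155  24  25 454] [754.4 301.6  90. ]
blue [264.6 233.4] [256 225  19  18 271] [546.5  97.7  90. ]
red0 [279.8 205.3] [271 197  19  18 272] [629.2  50.2  90. ]
red0 [307.8 220.1] [299 211  19  19 275] [582.5 -32.1  90. ]
red0 [292.8 248.4] [284 239  19  19 286] [499.5  15.   90. ]
yel [267.8 287.4] [259 272  19  31 308] [380.7  95.4   8. ]
[[344.1, 125.8], [431.8, 95.4], [420.9, 63.9], [333.4, 94.5]]
```

View pics/crop0.png

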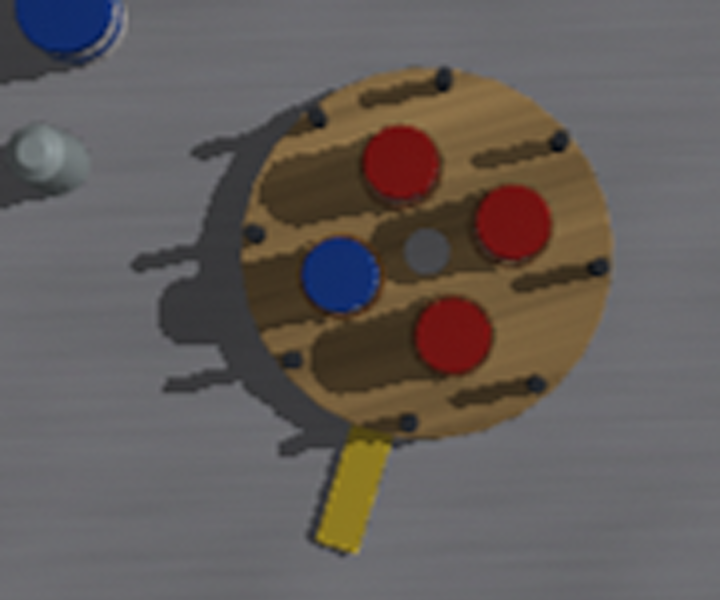

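Crop confirms: four jars in collars on the disc, and the small blue lid at crop (341,275) is the left one; its bigger twin is at (65,15), off the disc. The blue jar is at about 105° and the tongue at about 161°, so the disc must turn about +55.6° (anticlockwise). I'll push the peg at about 218° from its clockwise side.

```bash
cat >> h.py <<'E'
from scipy.spatial.transform import Rotation as Ro
def meas():
    out=[]
    for n in("top","scene"):
        s=snapshot(n);f=s["frame"]
        red=[ray(s,*c,90)[:2] for c,st,m in blobs(f,(0,170,60),(6,255,255),60)] if n=="top" else []
        bl=[ray(s,*c,90)[:2] for c,st,m in blobs(f,(105,120,40),(125,255,255),60)]
        yl=[ray(s,*c,8)[:2] for c,st,m in blobs(f,(22,150,80),(34,255,255),40)]
        out.append((n,bl,red,yl))
    return out
E
python3 - <<'E'
from h import *
for o in meas(): print([np.round(x,1).tolist() if not isinstance(x,str) else x for x in o])
s=snapshot("top");h=cv2.cvtColor(s["frame"],cv2.COLOR_BGR2HSV)
print("shaker",ray(s,192,205,100).round())
S=sense();R=Ro.from_euler('xyz',S["tcp_rot"],degrees=True).as_matrix();print(R.round(3))
# goal: tangent along tool z or y
c=np.array([564.4,32.7]);a=np.radians(197)
g=c+138*np.array([np.cos(a),np.sin(a)]);print("start",g, "delta world",g-S["tool_pos"][:2],"in tool",R.T@np.array([*(g-S["tool_pos"][:2]),0]))
for k,n in((1,'y'),(2,'z')):print(n,np.degrees(np.arctan2(R[1,k],R[0,k])))
# pegs check
f=s["frame"].copy()
for i in range(8):
    t=np.radians(15.3+22.5+45*i);u=proj(s,[c[0]+132*np.cos(t),c[1]+132*np.sin(t),73])[0];cv2.circle(f,tuple(int(round(v)) for v in u),1,(0,255,0),-1)
cv2.imwrite("pics/peg.png",cv2.resize(f[165:315,200:360],None,fx=4,fy=4,interpolation=0))
E
```

```text
['top', [[754.4, 301.6], [546.4, 97.6]], [[629.2, 50.4], [582.6, -32.0], [499.5, 15.0]], [[380.6, 95.4]]]
['scene', [[-1321.5, 383.4], [-1339.5, 702.9], [553.6, 97.3], [771.1, 303.3]], [], [[379.9, 94.9]]]
shaker [636. 311. 100.]
[[-0.     0.373 -0.928]
 [ 0.001 -0.928 -0.373]
 [-1.    -0.001 -0.   ]]
start [432.42994368  -7.64729525] delta world [208.89299373 548.97574141] in tool [ 2.89426021e-01 -4.31610184e+02 -3.98400819e+02]
y -68.12375316207253
z -158.12375562893348
```

View pics/peg.png

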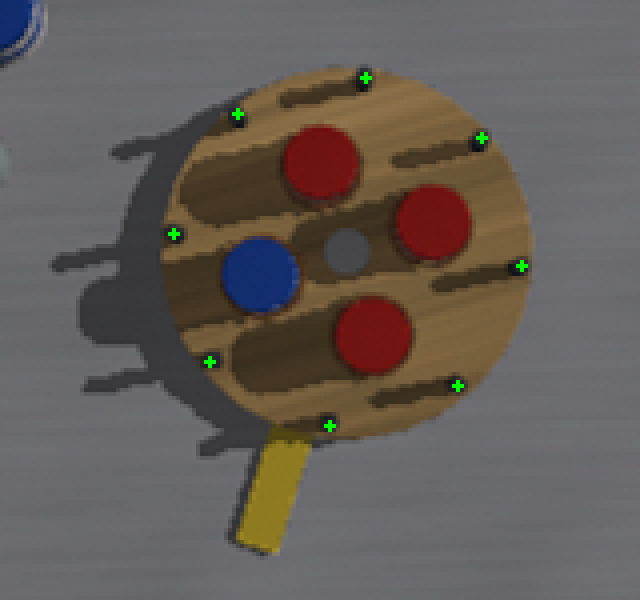

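Predicted pegs (green) land on the seen pegs. Tool y is already roughly tangential at the start point. I'll shut the fingers and travel high.

drive_tool:
  deltas:
    - [255,0,-0.015,-0.014,0,0,0]
    - [255,0,-0.04,-0.037,0,0,0]
    - [255,0,-0.065,-0.06,0,0,0]
    - [255,0,-0.09,-0.083,0,0,0]
    - [255,0,-0.115,-0.106,0,0,0]
    - [255,0,-0.14,-0.129,0,0,0]
    - [255,0,-0.165,-0.152,0,0,0]
    - [255,0,-0.19,-0.175,0,0,0]
    - [255,0,-0.21,-0.193,0,0,0]
    - [255,0,-0.22,-0.203,0,0,0]
  squeeze: 40

```text
time: 1.13
tool_pos: [330.7, -274.4, 231.4]
tcp_rot: [-169.0, 90.0, 32.9]
ft_force: [-0.8, 0.1, 0.3]
finger_gap: -0.1
```

drive_tool:
  deltas:
    - [255,0,-0.015,-0.014,0,0,0]
    - [255,0,-0.04,-0.037,0,0,0]
    - [255,0,-0.065,-0.06,0,0,0]
    - [255,0,-0.09,-0.083,0,0,0]
    - [255,0,-0.115,-0.106,0,0,0]
    - [255,0,-0.14,-0.129,0,0,0]
    - [255,0,-0.165,-0.152,0,0,0]
    - [255,0,-0.19,-0.175,0,0,0]
    - [255,0,-0.205,-0.188,0,0,0]
    - [255,0,-0.212,-0.195,0,0,0]

```text
time: 1.97
tool_pos: [432.4, -5.1, 231.4]
tcp_rot: [-142.9, 90.0, 59.2]
ft_force: [0.6, -0.1, -1.1]
finger_gap: -0.3
```

drive_tool:
  deltas:
    - [255,0.01,0,0,0,0,0]
    - [255,0.025,0,0,0,0,0]
    - [255,0.04,0,0,0,0,0]
    - [255,0.055,0,0,0,0,0]
    - [255,0.07,0,0,0,0,0]
    - [255,0.08,0,0,0,0,0]
    - [255,0.09,0,0,0,0,0]
    - [255,0.095,0,0,0,0,0]
    - [255,0.1,0,0,0,0,0]
    - [255,0.1,0,0,0,0,0]

```text
time: 2.8
tool_pos: [431.6, -7.8, 130.5]
tcp_rot: [-28.7, 89.9, 173.2]
ft_force: [0.7, -0.9, -0.1]
finger_gap: -0.4
```

```bash
python3 - <<'E'
from h import *
S=sense();print({k:S[k] for k in("time","tool_pos","tcp_rot","ft_force","finger_gap","joint_pos")})
R=Ro.from_euler('xyz',S["tcp_rot"],degrees=True).as_matrix();print(R.round(3))
s=snapshot("scene");cv2.imwrite("pics/s1.png",cv2.resize(s["frame"][120:270,200:380],None,fx=4,fy=4))
E
```

```text
{'time': 2.8, 'tool_pos': array([431.56289781,  -7.8210951 , 130.5150113 ]), 'tcp_rot': array([-28.65813876,  89.94196847, 173.19784276]), 'ft_force': array([ 0.65395737, -0.94561425, -0.12059749]), 'finger_gap': -0.39017964210344075, 'joint_pos': array([-7.84975134e+00, -1.54733839e+01,  1.17820082e+02, -1.08586698e-03,
        7.77113234e+01,  6.02944988e+01])}
[[-0.001  0.372 -0.928]
 [ 0.    -0.928 -0.372]
 [-1.    -0.     0.001]]
```

View pics/s1.png

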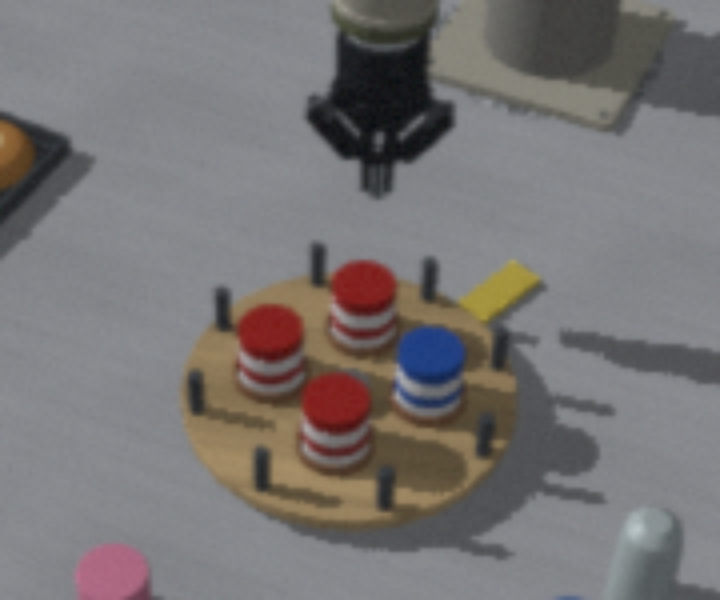

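Fingers are shut at crop (377,195), above and outside the near rim between pegs (318,262) and (430,278). Lowering to z≈50 and computing the arc steps.

drive_tool:
  deltas:
    - [255,0.008,0,0,0,0,0]
    - [255,0.016,0,0,0,0,0]
    - [255,0.026,0,0,0,0,0]
    - [255,0.036,0,0,0,0,0]
    - [255,0.046,0,0,0,0,0]
    - [255,0.056,0,0,0,0,0]
    - [255,0.066,0,0,0,0,0]
    - [255,0.074,0,0,0,0,0]
    - [255,0.08,0,0,0,0,0]
    - [255,0.08,0,0,0,0,0]

```text
time: 3.68
tool_pos: [430.8, -7.5, 49.6]
tcp_rot: [-30.1, 89.9, 171.8]
ft_force: [-0.6, -0.0, -0.9]
finger_gap: 0.1
```

```bash
cat >> h.py <<'E'
C=np.array([564.4,32.7])
def arc(th,tool=None):
    S=sense();R=Ro.from_euler('xyz',S["tcp_rot"],degrees=True).as_matrix()
    r=S["tool_pos"][:2]-C;print("t",S["time"],"pos",S["tool_pos"].round(1),"r",np.hypot(*r).round(1),"ang",(np.degrees(np.arctan2(r[1],r[0]))%360).round(1),"zaz",(np.degrees(np.arctan2(R[1,2],R[0,2]))%360).round(1),"F",S["ft_force"].round(1))
    for k in range(1,11):
        t=np.radians(th*k/10);d=R.T@(Ro.from_rotvec([0,0,t]).as_matrix()@[*r,0]-np.array([*r,0]))
        print([255,0,(d[1]/1000).round(4),(d[2]/1000).round(4),(-t).round(4),0,0])
E
python3 -c "
from h import *
arc(9)"
```

```text
t 3.6833 pos [430.8  -7.5  49.6] r 139.5 ang 196.7 zaz 201.9 F [-0.6 -0.  -0.9]
[255, 0, np.float64(0.0022), np.float64(0.0002), np.float64(-0.0157), 0, 0]
[255, 0, np.float64(0.0044), np.float64(0.0003), np.float64(-0.0314), 0, 0]
[255, 0, np.float64(0.0066), np.float64(0.0004), np.float64(-0.0471), 0, 0]
[255, 0, np.float64(0.0087), np.float64(0.0005), np.float64(-0.0628), 0, 0]
[255, 0, np.float64(0.0109), np.float64(0.0006), np.float64(-0.0785), 0, 0]
[255, 0, np.float64(0.0131), np.float64(0.0006), np.float64(-0.0942), 0, 0]
[255, 0, np.float64(0.0153), np.float64(0.0005), np.float64(-0.11), 0, 0]
[255, 0, np.float64(0.0175), np.float64(0.0005), np.float64(-0.1257), 0, 0]
[255, 0, np.float64(0.0197), np.float64(0.0004), np.float64(-0.1414), 0, 0]
[255, 0, np.float64(0.0219), np.float64(0.0002), np.float64(-0.1571), 0, 0]
```

One 9° step, and then another, repeated along the rim.

drive_tool:
  deltas:
    - [255,0,0.0022,0.0002,-0.0157,0,0]
    - [255,0,0.0044,0.0003,-0.0314,0,0]
    - [255,0,0.0066,0.0004,-0.0471,0,0]
    - [255,0,0.0087,0.0005,-0.0628,0,0]
    - [255,0,0.0109,0.0006,-0.0785,0,0]
    - [255,0,0.0131,0.0006,-0.0942,0,0]
    - [255,0,0.0153,0.0005,-0.11,0,0]
    - [255,0,0.0175,0.0005,-0.1257,0,0]
    - [255,0,0.0197,0.0004,-0.1414,0,0]
    - [255,0,0.0219,0.0002,-0.1571,0,0]

```text
time: 4.52
tool_pos: [440.0, -28.2, 51.3]
tcp_rot: [-71.2, 90.0, 139.8]
ft_force: [0.3, -1.0, -0.3]
finger_gap: -0.1
```

drive_tool:
  deltas:
    - [255,0,0.0022,0.0002,-0.0157,0,0]
    - [255,0,0.0044,0.0003,-0.0314,0,0]
    - [255,0,0.0066,0.0004,-0.0471,0,0]
    - [255,0,0.0087,0.0005,-0.0628,0,0]
    - [255,0,0.0109,0.0006,-0.0785,0,0]
    - [255,0,0.0131,0.0006,-0.0942,0,0]
    - [255,0,0.0153,0.0005,-0.11,0,0]
    - [255,0,0.0175,0.0005,-0.1257,0,0]
    - [255,0,0.0197,0.0004,-0.1414,0,0]
    - [255,0,0.0219,0.0002,-0.1571,0,0]

```text
time: 5.35
tool_pos: [451.1, -47.1, 51.3]
tcp_rot: [-27.8, 90.0, -167.8]
ft_force: [-0.7, 1.3, -0.3]
finger_gap: -0.3
```

```bash
python3 - <<'E'
from h import *
arc(9)
o=meas()
for x in o: print([np.round(y,1).tolist() if not isinstance(y,str) else y for y in x])
s=snapshot("scene");cv2.imwrite("pics/s2.png",cv2.resize(s["frame"][120:270,200:380],None,fx=4,fy=4))
E
```

```text
t 5.35 pos [451.1 -47.1  51.3] r 138.6 ang 215.1 zaz 220.0 F [-0.7  1.3 -0.3]
[255, 0, np.float64(0.0022), np.float64(0.0002), np.float64(-0.0157), 0, 0]
[255, 0, np.float64(0.0043), np.float64(0.0003), np.float64(-0.0314), 0, 0]
[255, 0, np.float64(0.0065), np.float64(0.0004), np.float64(-0.0471), 0, 0]
[255, 0, np.float64(0.0087), np.float64(0.0005), np.float64(-0.0628), 0, 0]
[255, 0, np.float64(0.0109), np.float64(0.0005), np.float64(-0.0785), 0, 0]
[255, 0, np.float64(0.0131), np.float64(0.0005), np.float64(-0.0942), 0, 0]
[255, 0, np.float64(0.0152), np.float64(0.0004), np.float64(-0.11), 0, 0]
[255, 0, np.float64(0.0174), np.float64(0.0004), np.float64(-0.1257), 0, 0]
[255, 0, np.float64(0.0196), np.float64(0.0003), np.float64(-0.1414), 0, 0]
[255, 0, np.float64(0.0218), np.float64(0.0001), np.float64(-0.1571), 0, 0]
['top', [[754.4, 301.6], [540.5, 96.1]], [[627.5, 56.7], [589.0, -30.2], [505.5, 18.0]], [[381.5, 95.2]]]
['scene', [[-1321.9, 383.2], [-1338.6, 701.7], [547.4, 95.0], [770.9, 303.4]], [], [[379.2, 94.4]]]
```

View pics/s2.png

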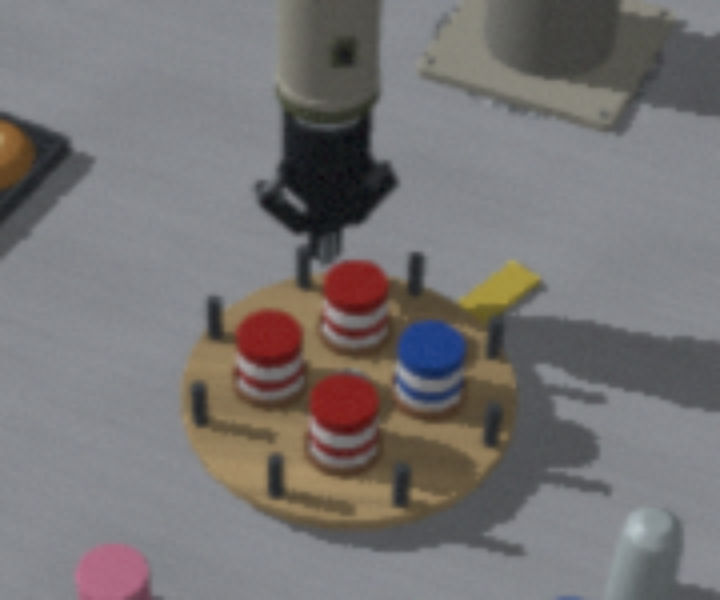

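The fingertip at crop (325,255) is against the peg at (303,268). The carousel turned about 5.5° and the jars are clear. About 50° remain: five more 9° steps.

drive_tool:
  deltas:
    - [255,0,0.0022,0.0002,-0.0157,0,0]
    - [255,0,0.0044,0.0003,-0.0314,0,0]
    - [255,0,0.0066,0.0004,-0.0471,0,0]
    - [255,0,0.0087,0.0005,-0.0628,0,0]
    - [255,0,0.0109,0.0006,-0.0785,0,0]
    - [255,0,0.0131,0.0006,-0.0942,0,0]
    - [255,0,0.0153,0.0005,-0.11,0,0]
    - [255,0,0.0175,0.0005,-0.1257,0,0]
    - [255,0,0.0197,0.0004,-0.1414,0,0]
    - [255,0,0.0219,0.0002,-0.1571,0,0]

```text
time: 6.33
tool_pos: [465.0, -64.0, 51.2]
tcp_rot: [-38.0, 90.0, -169.1]
ft_force: [-0.9, 0.1, -0.0]
finger_gap: 0.3
```

drive_tool:
  deltas:
    - [255,0,0.0022,0.0002,-0.0157,0,0]
    - [255,0,0.0044,0.0003,-0.0314,0,0]
    - [255,0,0.0066,0.0004,-0.0471,0,0]
    - [255,0,0.0087,0.0005,-0.0628,0,0]
    - [255,0,0.0109,0.0006,-0.0785,0,0]
    - [255,0,0.0131,0.0006,-0.0942,0,0]
    - [255,0,0.0153,0.0005,-0.11,0,0]
    - [255,0,0.0175,0.0005,-0.1257,0,0]
    - [255,0,0.0197,0.0004,-0.1414,0,0]
    - [255,0,0.0219,0.0002,-0.1571,0,0]

```text
time: 7.17
tool_pos: [481.4, -78.5, 51.3]
tcp_rot: [-58.1, 90.0, 179.9]
ft_force: [-2.6, -0.1, -0.6]
finger_gap: 0.2
```

```bash
python3 - <<'E'
from h import *
arc(9)
for x in meas(): print([np.round(y,1).tolist() if not isinstance(y,str) else y for y in x])
s=snapshot("scene");cv2.imwrite("pics/s3.png",cv2.resize(s["frame"][120:270,200:380],None,fx=4,fy=4))
E
```

```text
t 7.1667 pos [481.4 -78.5  51.3] r 138.8 ang 233.3 zaz 238.0 F [-2.6 -0.1 -0.6]
[255, 0, np.float64(0.0022), np.float64(0.0002), np.float64(-0.0157), 0, 0]
[255, 0, np.float64(0.0044), np.float64(0.0003), np.float64(-0.0314), 0, 0]
[255, 0, np.float64(0.0065), np.float64(0.0004), np.float64(-0.0471), 0, 0]
[255, 0, np.float64(0.0087), np.float64(0.0004), np.float64(-0.0628), 0, 0]
[255, 0, np.float64(0.0109), np.float64(0.0005), np.float64(-0.0785), 0, 0]
[255, 0, np.float64(0.0131), np.float64(0.0005), np.float64(-0.0942), 0, 0]
[255, 0, np.float64(0.0153), np.float64(0.0004), np.float64(-0.11), 0, 0]
[255, 0, np.float64(0.0174), np.float64(0.0003), np.float64(-0.1257), 0, 0]
[255, 0, np.float64(0.0196), np.float64(0.0002), np.float64(-0.1414), 0, 0]
[255, 0, np.float64(0.0218), np.float64(0.0001), np.float64(-0.1571), 0, 0]
['top', [[754.3, 301.6], [521.9, 85.2]], [[617.2, 75.8], [607.7, -19.4], [513.8, -5.3]], [[381.9, 95.0]]]
['scene', [[-1321.7, 383.6], [-1339.2, 702.7], [528.4, 84.4], [771.1, 303.4]], [], [[375.8, 97.2]]]
```

View pics/s3.png

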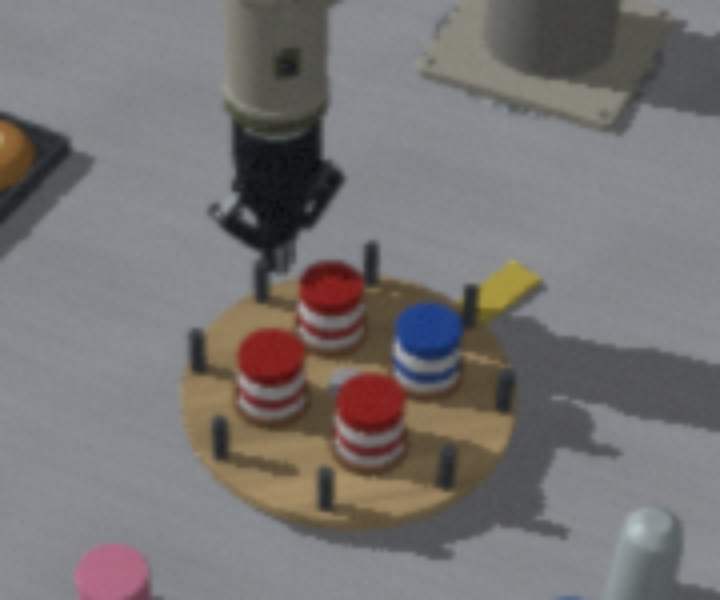

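Tip still on the peg (crop 262,275), jars upright; blue at about 129°. Three more.

drive_tool:
  deltas:
    - [255,0,0.0022,0.0002,-0.0157,0,0]
    - [255,0,0.0044,0.0003,-0.0314,0,0]
    - [255,0,0.0066,0.0004,-0.0471,0,0]
    - [255,0,0.0087,0.0005,-0.0628,0,0]
    - [255,0,0.0109,0.0006,-0.0785,0,0]
    - [255,0,0.0131,0.0006,-0.0942,0,0]
    - [255,0,0.0153,0.0005,-0.11,0,0]
    - [255,0,0.0175,0.0005,-0.1257,0,0]
    - [255,0,0.0197,0.0004,-0.1414,0,0]
    - [255,0,0.0219,0.0002,-0.1571,0,0]

```text
time: 8.15
tool_pos: [499.9, -90.3, 51.3]
tcp_rot: [-83.4, 90.0, 163.5]
ft_force: [-0.6, 1.0, 1.3]
finger_gap: -0.3
```

drive_tool:
  deltas:
    - [255,0,0.0022,0.0002,-0.0157,0,0]
    - [255,0,0.0044,0.0003,-0.0314,0,0]
    - [255,0,0.0066,0.0004,-0.0471,0,0]
    - [255,0,0.0087,0.0005,-0.0628,0,0]
    - [255,0,0.0109,0.0006,-0.0785,0,0]
    - [255,0,0.0131,0.0006,-0.0942,0,0]
    - [255,0,0.0153,0.0005,-0.11,0,0]
    - [255,0,0.0175,0.0005,-0.1257,0,0]
    - [255,0,0.0197,0.0004,-0.1414,0,0]
    - [255,0,0.0219,0.0002,-0.1571,0,0]

```text
time: 8.98
tool_pos: [519.9, -99.1, 51.3]
tcp_rot: [-84.0, 90.0, 172.0]
ft_force: [-0.7, 0.2, 0.3]
finger_gap: -0.3
```

drive_tool:
  deltas:
    - [255,0,0.0022,0.0002,-0.0157,0,0]
    - [255,0,0.0044,0.0003,-0.0314,0,0]
    - [255,0,0.0066,0.0004,-0.0471,0,0]
    - [255,0,0.0087,0.0005,-0.0628,0,0]
    - [255,0,0.0109,0.0006,-0.0785,0,0]
    - [255,0,0.0131,0.0006,-0.0942,0,0]
    - [255,0,0.0153,0.0005,-0.11,0,0]
    - [255,0,0.0175,0.0005,-0.1257,0,0]
    - [255,0,0.0197,0.0004,-0.1414,0,0]
    - [255,0,0.0219,0.0002,-0.1571,0,0]

```text
time: 9.82
tool_pos: [541.1, -104.6, 51.3]
tcp_rot: [-85.3, 90.0, 179.7]
ft_force: [-1.2, -0.1, 0.2]
finger_gap: -0.0
```

```bash
python3 - <<'E'
from h import *
arc(4)
for x in meas(): print([np.round(y,1).tolist() if not isinstance(y,str) else y for y in x])
s=snapshot("scene");cv2.imwrite("pics/s4.png",cv2.resize(s["frame"][120:270,200:380],None,fx=4,fy=4))
s=snapshot("top");cv2.imwrite("pics/t4.png",cv2.resize(s["frame"][165:315,200:380],None,fx=4,fy=4))
E
```

```text
t 9.8167 pos [ 541.1 -104.6   51.3] r 139.2 ang 260.4 zaz 265.0 F [-1.2 -0.1  0.2]
[255, 0, np.float64(0.001), np.float64(0.0001), np.float64(-0.007), 0, 0]
[255, 0, np.float64(0.0019), np.float64(0.0001), np.float64(-0.014), 0, 0]
[255, 0, np.float64(0.0029), np.float64(0.0002), np.float64(-0.0209), 0, 0]
[255, 0, np.float64(0.0039), np.float64(0.0003), np.float64(-0.0279), 0, 0]
[255, 0, np.float64(0.0049), np.float64(0.0003), np.float64(-0.0349), 0, 0]
[255, 0, np.float64(0.0058), np.float64(0.0003), np.float64(-0.0419), 0, 0]
[255, 0, np.float64(0.0068), np.float64(0.0004), np.float64(-0.0489), 0, 0]
[255, 0, np.float64(0.0078), np.float64(0.0004), np.float64(-0.0559), 0, 0]
[255, 0, np.float64(0.0087), np.float64(0.0004), np.float64(-0.0628), 0, 0]
[255, 0, np.float64(0.0097), np.float64(0.0004), np.float64(-0.0698), 0, 0]
['top', [[754.3, 301.6], [502.9, 59.9]], [[627.1, 5.9], [592.0, 95.0], [538.8, -25.4]], [[382.1, 95.1]]]
['scene', [[-1321.5, 383.7], [-1339.1, 702.4], [510.6, 58.9], [771.0, 303.5]], [], [[379.1, 94.7]]]
```

View pics/s4.png

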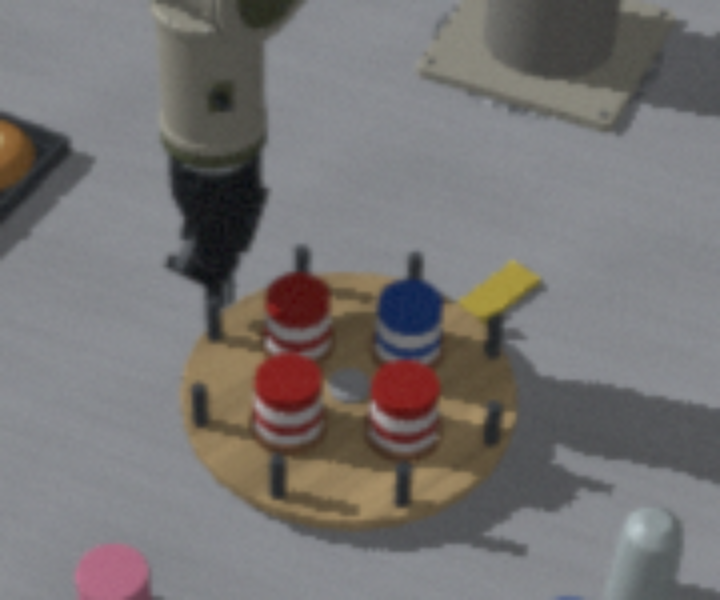

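View pics/t4.png

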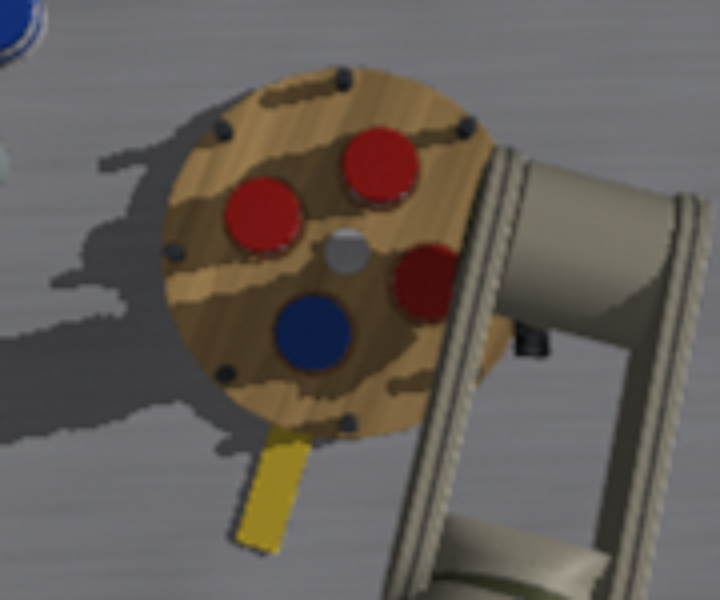

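Tip on the peg (scene crop 215,315), blue lid at top crop (312,332) nearly in line with the tongue (273,490). Blue at about 156.3°, front about 161.0°. Push 4° more, slowly, then measure.

drive_tool:
  deltas:
    - [255,0,0.001,0.0001,-0.007,0,0]
    - [255,0,0.0019,0.0001,-0.014,0,0]
    - [255,0,0.0029,0.0002,-0.0209,0,0]
    - [255,0,0.0039,0.0003,-0.0279,0,0]
    - [255,0,0.0049,0.0003,-0.0349,0,0]
    - [255,0,0.0058,0.0003,-0.0419,0,0]
    - [255,0,0.0068,0.0004,-0.0489,0,0]
    - [255,0,0.0078,0.0004,-0.0559,0,0]
    - [255,0,0.0087,0.0004,-0.0628,0,0]
    - [255,0,0.0097,0.0004,-0.0698,0,0]

```text
time: 10.85
tool_pos: [550.7, -105.8, 51.3]
tcp_rot: [-100.5, 90.0, 168.4]
ft_force: [-1.2, -1.8, 0.3]
finger_gap: 0.7
```

```bash
cat >> h.py <<'E'
def ang():
    s=snapshot("top");f=s["frame"];h=cv2.cvtColor(f,cv2.COLOR_BGR2HSV)
    P=[]
    for nm,lo,hi in(("b",(105,120,40),(125,255,255)),("r",(0,170,60),(6,255,255))):
        for c,st,m in blobs(f,lo,hi,60):
            p=ray(s,*c,90)[:2]
            if np.hypot(*(p-C))<110:
                v=p-C;print(nm,st[4],p.round(1),"r",np.hypot(*v).round(1),"ang",(np.degrees(np.arctan2(v[1],v[0]))%360).round(2))
    # tongue: visible mask on counter plane
    for c,st,m in blobs(f,(20,120,60),(36,255,255),100):
        q=np.array([ray(s,x,y,8)[:2] for y,x in np.argwhere(m)])
        vx,vy,x0,y0=cv2.fitLine(q.astype(np.float32),cv2.DIST_L2,0,.01,.01).ravel()
        v=np.array([x0,y0])-C;print("tongue n",len(q),"centroid ang",np.degrees(np.arctan2(v[1],v[0])).round(2),"line",np.degrees(np.arctan2(vy,vx)).round(2)%180)
    # hub
    g=f[215:245,270:305];hh=h[215:245,270:305];m=(hh[...,1]<60).astype(np.uint8);n,l,st,c=cv2.connectedComponentsWithStats(m)
    for i in range(1,n):
        if st[i][4]>20: print("hub",st[i],ray(s,c[i][0]+270,c[i][1]+215,30).round(1))
E
python3 - <<'E'
from h import *
arc(1)
ang()
E
```

```text
t 10.85 pos [ 550.7 -105.8   51.3] r 139.2 ang 264.3 zaz 268.9 F [-1.2 -1.8  0.3]
[255, 0, np.float64(0.0002), np.float64(0.0), np.float64(-0.0017), 0, 0]
[255, 0, np.float64(0.0005), np.float64(0.0), np.float64(-0.0035), 0, 0]
[255, 0, np.float64(0.0007), np.float64(0.0001), np.float64(-0.0052), 0, 0]
[255, 0, np.float64(0.001), np.float64(0.0001), np.float64(-0.007), 0, 0]
[255, 0, np.float64(0.0012), np.float64(0.0001), np.float64(-0.0087), 0, 0]
[255, 0, np.float64(0.0015), np.float64(0.0001), np.float64(-0.0105), 0, 0]
[255, 0, np.float64(0.0017), np.float64(0.0001), np.float64(-0.0122), 0, 0]
[255, 0, np.float64(0.0019), np.float64(0.0001), np.float64(-0.014), 0, 0]
[255, 0, np.float64(0.0022), np.float64(0.0002), np.float64(-0.0157), 0, 0]
[255, 0, np.float64(0.0024), np.float64(0.0002), np.float64(-0.0175), 0, 0]
b 262 [500.6  55.2] r 67.6 ang 160.54
r 269 [628.8  10.2] r 68.2 ang 340.74
r 285 [587.2  96.2] r 67.4 ang 70.25
r 211 [543.3 -26.2] r 62.6 ang 250.34
tongue n 339 centroid ang 161.07 line 161.04001
hub [ 11   7  12  12 105] [565.1  33.4  30. ]
```

Blue 160.5°, tongue 161.05°. A 0.5° nudge, then back off backwards and out.

drive_tool:
  deltas:
    - [255,0,0.0003,0,-0.002,0,0]
    - [255,0,0.0006,0,-0.004,0,0]
    - [255,0,0.0009,0,-0.006,0,0]
    - [255,0,0.0012,0.0001,-0.0087,0,0]
    - [255,0,0.0012,0.0001,-0.0087,0,0]
    - [255,0,0.0012,0.0001,-0.0087,0,0]
    - [255,0,0.0012,0.0001,-0.0087,0,0]
    - [255,0,0.0012,0.0001,-0.0087,0,0]
    - [255,0,0.0012,0.0001,-0.0087,0,0]
    - [255,0,0.0012,0.0001,-0.0087,0,0]

```text
time: 11.73
tool_pos: [551.8, -105.9, 51.3]
tcp_rot: [134.3, 90.0, 43.7]
ft_force: [-1.0, -0.4, 0.1]
finger_gap: 0.1
```

drive_tool:
  deltas:
    - [255,0,-0.001,0,0,0,0]
    - [255,0,-0.003,0,0,0,0]
    - [255,0,-0.006,0.002,0,0,0]
    - [255,0,-0.01,0.006,0,0,0]
    - [255,0,-0.013,0.012,0,0,0]
    - [255,0,-0.015,0.022,0,0,0]
    - [255,0,-0.016,0.034,0,0,0]
    - [255,0,-0.016,0.048,0,0,0]
    - [255,0,-0.016,0.06,0,0,0]
    - [255,0,-0.016,0.065,0,0,0]

```text
time: 12.57
tool_pos: [535.2, -173.4, 51.5]
tcp_rot: [37.6, 89.9, -53.2]
ft_force: [0.2, -0.4, 0.1]
finger_gap: 0.4
```

```bash
python3 - <<'E'
from h import *
print(sense()["tool_pos"])
ang()
E
```

```text
[ 535.17011472 -173.37857195   51.54639621]
b 260 [500.6  54.7] r 67.5 ang 160.93
r 271 [629.2  10.6] r 68.5 ang 341.2
r 283 [587.   96.4] r 67.6 ang 70.44
r 273 [543.1 -30.7] r 66.9 ang 251.42
tongue n 341 centroid ang 161.08 line 161.15
hub [ 11   7  12  12 108] [565.4  33.3  30. ]
```

All jars average 161.0° against the tongue's 161.1°. Raising clear and taking last checks.

drive_tool:
  deltas:
    - [255,-0.01,0,0.005,0,0,0]
    - [255,-0.025,0,0.015,0,0,0]
    - [255,-0.045,0,0.03,0,0,0]
    - [255,-0.065,0,0.045,0,0,0]
    - [255,-0.085,0,0.06,0,0,0]
    - [255,-0.105,0,0.075,0,0,0]
    - [255,-0.12,0,0.09,0,0,0]
    - [255,-0.135,0,0.1,0,0,0]
    - [255,-0.145,0,0.105,0,0,0]
    - [255,-0.15,0,0.105,0,0,0]

```text
time: 13.45
tool_pos: [534.6, -276.9, 203.7]
tcp_rot: [57.5, 89.8, -33.1]
ft_force: [-0.5, -0.1, -0.8]
finger_gap: 0.2
```

```bash
python3 - <<'E'
from h import *
print(sense()["tool_pos"],sense()["time"])
ang()
for x in meas(): print([np.round(y,1).tolist() if not isinstance(y,str) else y for y in x])
cv2.imwrite("pics/s5.png",snapshot("scene")["frame"]);cv2.imwrite("pics/t5.png",snapshot("top")["frame"])
E
```

```text
[ 534.5944812  -276.93030933  203.74224379] 13.45
b 266 [501.2  54.6] r 66.9 ang 160.85
r 272 [629.2  10.7] r 68.4 ang 341.26
r 284 [586.9  96.3] r 67.4 ang 70.52
r 274 [543.3 -31.1] r 67.2 ang 251.69
tongue n 337 centroid ang 161.11 line 160.91
hub [ 11   7  12  12 108] [565.4  33.3  30. ]
['top', [[754.3, 301.6], [501.3, 54.7]], [[629.3, 10.8], [586.8, 96.4], [543.5, -31.1]], [[382.0, 95.0]]]
['scene', [[-1321.7, 383.8], [-1339.6, 701.6], [508.7, 53.9], [771.1, 303.4]], [], [[376.6, 94.5]]]
```

View pics/s5.png

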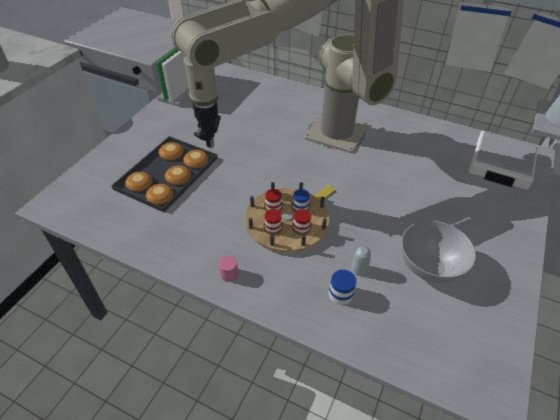

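View pics/t5.png

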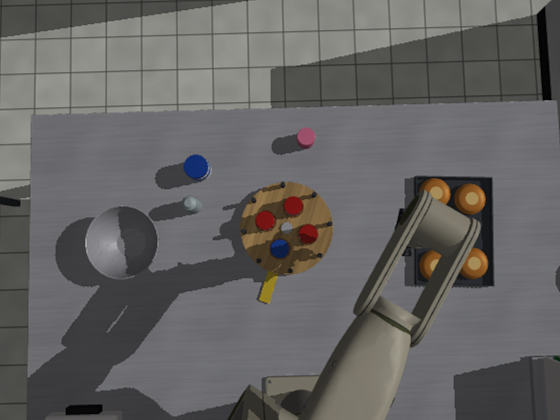

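The blue jar (scene 301,198; top 280,248) is in line with the tongue. The bowl, tray and shaker have not moved, and the arm is clear (tip at z≈204).

```bash
python3 -c "
from h import *
print(hand_in())"
```

```text
the job is handed in; nothing more can be done
None
```

I turned the carousel about 55.6° anticlockwise by pushing one rim peg with the shut fingertips, at about 11°/s and slower at the end. I then backed the fingers off, raised them clear and handed the job in at about 13.5 s.

- **Alignment:** The blue jar stands at 160.85° and the four jars together average 161.1°, against 160.9–161.1° for the tongue. Single jars differ by up to about 0.6° from the right-angle pattern. That may be pixel noise or play in the collars.
- **Camera agreement:** The scene camera's lid position is about 7–8 mm off the top view's, as it was before the turn. I used the top view for all angles.
- **Jars and bystanders:** The jars stayed upright. The bowl, tray and shaker look unmoved in the pictures; I did not measure them. The end-of-call force readings never passed about 3 N.

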